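Turn the soldering-bench row round into the other rack

TASK

Move the four containers from the row of wooden wells into the empty aluminium rack, one to a compartment, in reverse order, so that a colleague at the far side of the bench meets them in the order of use: what stood leftmost in the wells (seen from the robot) ends rightmost in the rack, and so on down the row. Keep them upright, set each down gently on the compartment floor rather than dropping it, let go, and do not disturb the wooden ring cone.

Things in the scene. Friction and masses are not known exactly. Their poses are not given: they have to be found in the camera images.
- bottle: White plastic bottle: round body 40 mm in diameter, straight up to 62 mm, then a shoulder and a black cap 24 mm in diameter; 92 mm tall, about 0.1 kg. Origin: centre of its underside, z up. At the start all four containers stand upright in the wooden wells, undersides 9 mm above the bench.
- tin: Plain aluminium tin: straight round cylinder 44 mm in diameter and 66 mm tall with a flat top, no cap; about 0.12 kg. Origin: centre of its underside, z up.
- can: Square steel can: body 38 x 38 mm and 60 mm high with a black cap 20 mm in diameter on top, 78 mm in all; about 0.12 kg. Origin: centre of its underside, z up; x and y axes square to its sides.
- dropper: Slim amber glass dropper bottle: round body 32 mm in diameter up to 58 mm, then a black collar 22 mm in diameter and a narrow rubber bulb 16 mm in diameter; 96 mm tall, about 0.07 kg. Origin: centre of its underside, z up.
- well_bottle: Square open wooden well, 72 x 70 mm, 18 mm high, walls 5 mm, floor 5 mm thick, standing on a 4 mm steel strip with three others just like it, 72 mm apart in a row (fixed). Origin: centre of its underside, 4 mm above the bench; its y axis runs along the row, towards the robot's left. The bottle stands in it at the start.
- well_tin: Square open wooden well, 72 x 70 mm, 18 mm high, walls 5 mm, floor 5 mm thick, standing on a 4 mm steel strip with three others just like it, 72 mm apart in a row (fixed). Origin: centre of its underside, 4 mm above the bench; its y axis runs along the row, towards the robot's left. The tin stands in it at the start.
- well_can: Square open wooden well, 72 x 70 mm, 18 mm high, walls 5 mm, floor 5 mm thick, standing on a 4 mm steel strip with three others just like it, 72 mm apart in a row (fixed). Origin: centre of its underside, 4 mm above the bench; its y axis runs along the row, towards the robot's left. The can stands in it at the start.
- well_dropper: Square open wooden well, 72 x 70 mm, 18 mm high, walls 5 mm, floor 5 mm thick, standing on a 4 mm steel strip with three others just like it, 72 mm apart in a row (fixed). Origin: centre of its underside, 4 mm above the bench; its y axis runs along the row, towards the robot's left. The dropper stands in it at the start.
- rack: Empty aluminium rack (fixed): a row of four open compartments side by side, 74 mm deep, 298 mm long, 18 mm high; walls and dividers 6 mm, floor 6 mm thick. Origin: centre of its underside, on the bench. Its y axis runs along the row towards the robot's left: compartment centres at x = 0, y = +109, +36, -36, -109 mm (left to right), each 62 mm deep (x) by 67 mm wide (y) inside.
- ring_cone: Bystander: turned wooden ring-holder cone with a brass ring on it, 48 mm across the foot, 77 mm tall, loose. Origin: centre of its underside, z up.

How it is judged:
At the end, for the whole second after the job is handed in: All four stand on the rack floor, one to a compartment (within 17 mm of its centre line, underside 2 to 10 mm above the rack's), tilted under 0.12 rad, at rest, released; left to right they are in the reverse of their starting order in the wells (x of bottle in the frame of rack between -0.017 and 0.017 m and y of bottle in the frame of rack between -0.126 and 0.126 m and z of bottle in the frame of rack between 0.002 and 0.01 m and angle between each of bottle, tin, can, dropper's own z axis and vertical below 0.12 rad and linear speed of each of bottle, tin, can, dropper below 0.02 m/s and contact force between each of bottle, tin, can, dropper and the fingers below 0.05 N and x of tin in the frame of rack between -0.017 and 0.017 m and y of tin in the frame of rack between -0.126 and 0.126 m and z of tin in the frame of rack between 0.002 and 0.01 m and x of can in the frame of rack between -0.017 and 0.017 m and y of can in the frame of rack between -0.126 and 0.126 m and z of can in the frame of rack between 0.002 and 0.01 m and x of dropper in the frame of rack between -0.017 and 0.017 m and y of dropper in the frame of rack between -0.126 and 0.126 m and z of dropper in the frame of rack between 0.002 and 0.01 m and ((y of well_bottle in the frame of well_tin above 0.03 m and ((y of bottle in the frame of rack below -0.072 m and y of tin in the frame of rack above -0.072 m) or (y of bottle in the frame of rack below 0 m and y of tin in the frame of rack above 0 m) or (y of bottle in the frame of rack below 0.072 m and y of tin in the frame of rack above 0.072 m))) or (y of well_bottle in the frame of well_tin below -0.03 m and ((y of tin in the frame of rack below -0.072 m and y of bottle in the frame of rack above -0.072 m) or (y of tin in the frame of rack below 0 m and y of bottle in the frame of rack above 0 m) or (y of tin in the frame of rack below 0.072 m and y of bottle in the frame of rack above 0.072 m)))) and ((y of well_bottle in the frame of well_can above 0.03 m and ((y of bottle in the frame of rack below -0.072 m and y of can in the frame of rack above -0.072 m) or (y of bottle in the frame of rack below 0 m and y of can in the frame of rack above 0 m) or (y of bottle in the frame of rack below 0.072 m and y of can in the frame of rack above 0.072 m))) or (y of well_bottle in the frame of well_can below -0.03 m and ((y of can in the frame of rack below -0.072 m and y of bottle in the frame of rack above -0.072 m) or (y of can in the frame of rack below 0 m and y of bottle in the frame of rack above 0 m) or (y of can in the frame of rack below 0.072 m and y of bottle in the frame of rack above 0.072 m)))) and ((y of well_bottle in the frame of well_dropper above 0.03 m and ((y of bottle in the frame of rack below -0.072 m and y of dropper in the frame of rack above -0.072 m) or (y of bottle in the frame of rack below 0 m and y of dropper in the frame of rack above 0 m) or (y of bottle in the frame of rack below 0.072 m and y of dropper in the frame of rack above 0.072 m))) or (y of well_bottle in the frame of well_dropper below -0.03 m and ((y of dropper in the frame of rack below -0.072 m and y of bottle in the frame of rack above -0.072 m) or (y of dropper in the frame of rack below 0 m and y of bottle in the frame of rack above 0 m) or (y of dropper in the frame of rack below 0.072 m and y of bottle in the frame of rack above 0.072 m)))) and ((y of well_tin in the frame of well_can above 0.03 m and ((y of tin in the frame of rack below -0.072 m and y of can in the frame of rack above -0.072 m) or (y of tin in the frame of rack below 0 m and y of can in the frame of rack above 0 m) or (y of tin in the frame of rack below 0.072 m and y of can in the frame of rack above 0.072 m))) or (y of well_tin in the frame of well_can below -0.03 m and ((y of can in the frame of rack below -0.072 m and y of tin in the frame of rack above -0.072 m) or (y of can in the frame of rack below 0 m and y of tin in the frame of rack above 0 m) or (y of can in the frame of rack below 0.072 m and y of tin in the frame of rack above 0.072 m)))) and ((y of well_tin in the frame of well_dropper above 0.03 m and ((y of tin in the frame of rack below -0.072 m and y of dropper in the frame of rack above -0.072 m) or (y of tin in the frame of rack below 0 m and y of dropper in the frame of rack above 0 m) or (y of tin in the frame of rack below 0.072 m and y of dropper in the frame of rack above 0.072 m))) or (y of well_tin in the frame of well_dropper below -0.03 m and ((y of dropper in the frame of rack below -0.072 m and y of tin in the frame of rack above -0.072 m) or (y of dropper in the frame of rack below 0 m and y of tin in the frame of rack above 0 m) or (y of dropper in the frame of rack below 0.072 m and y of tin in the frame of rack above 0.072 m)))) and ((y of well_can in the frame of well_dropper above 0.03 m and ((y of can in the frame of rack below -0.072 m and y of dropper in the frame of rack above -0.072 m) or (y of can in the frame of rack below 0 m and y of dropper in the frame of rack above 0 m) or (y of can in the frame of rack below 0.072 m and y of dropper in the frame of rack above 0.072 m))) or (y of well_can in the frame of well_dropper below -0.03 m and ((y of dropper in the frame of rack below -0.072 m and y of can in the frame of rack above -0.072 m) or (y of dropper in the frame of rack below 0 m and y of can in the frame of rack above 0 m) or (y of dropper in the frame of rack below 0.072 m and y of can in the frame of rack above 0.072 m))))); the robot touches nothing.
It fails at once if a container is tipped over or carried far from upright (more than about 40 degrees) (angle between any of bottle, tin, can, dropper's own z axis and vertical above 0.7 rad).
It fails at once if a container is dropped (falls free faster than 0.75 m/s, about 3 cm) ((linear speed of bottle above 0.75 m/s and contact force between bottle and the fingers below 0.05 N) or (linear speed of tin above 0.75 m/s and contact force between tin and the fingers below 0.05 N) or (linear speed of can above 0.75 m/s and contact force between can and the fingers below 0.05 N) or (linear speed of dropper above 0.75 m/s and contact force between dropper and the fingers below 0.05 N)).
It fails at once if the ring cone is moved more than 20 mm or knocked over (distance of ring_cone from where it was at the start of the episode above 0.02 m or angle between ring_cone's own z axis and vertical above 0.5 rad).
It also fails if it takes over 120 s, if anything falls off the work surface, if the arm or the gripper's body presses on something with over 40 N, if the wrist force passes 120 N, or if a joint passes its speed limit or range.

ROBOT

A 6-joint arm with a two-finger parallel gripper is mounted at the origin on the work surface. World frame = base frame: x ahead of the robot, y to its left, z up, the work surface at z = 0. Lengths are in m, angles in rad, forces in N, time in s.
With the tool pointing down it reaches from about 0.275 to 0.725 m from the base axis. Payload 5.6 kg.
Tool frame: the origin (TCP) lies on the centre line of the jaws, within the pads' length; the fingertips stand manip.tips_ahead ahead of it and the grasp point (between the pads) lies 8 mm behind it (manip.tips_ahead is the distance from the TCP to the fingertips, in m); z points along the fingers, y is the direction in which the jaws open and shut (so a half turn about z gives the same grasp; the last joint's range is limited). The gripper opens to 85 mm and grips with 20 to 120 N. Pads are 22 mm wide; open, the fingers measure 114 mm over their backs; the gripper's body (76 mm by 85 mm) begins 54 mm behind the grasp point. The pads swing forward as they close: fully open they stand 13 mm farther back than shut.
Start: joints at [-0.844, 0.255, 0.108, 0, -1.424, -0.285], TCP at [0.235, -0.497, 0.242] pointing down, gripper open.
Joint ranges: [-2.95, 2.95], [-1.21, 1.97], [-1.09, 1.5], [-2.87, 1.71], [-2.94, -0.07], [-3.05, 3.05]. Speed limits (rad/s): [2.57, 2.57, 3.14, 3.14, 3.14, 3.14].

INTERFACE

Orientations are given as a unit quaternion [x, y, z, w].
In Python, from cell import manip gives the robot as it stands.
- The arm moves only by the tool apply_moves, never from a script. Its argument "moves" is a list of rows, each an object with "gripper": the closure, from 0 (fully open) to 1 (shut); "offset": the shift along the tool's x, y, z in units of 25 mm (1.0 is 25 mm), a list of three; "twist": the turn about the tool's z in units of 180 degrees (1.0 is 180 degrees). A call has 1 to 20 rows; each row shifts and turns the commanded pose from where the row before left it, along the tool's axes as they then stand; what a row does not reach is not made up. A row lasts 1/8 s, in which the tool goes at most 62.5 mm and 10.7 degrees, less where a joint would pass 70% of its speed; a pose out of reach is approached as far as the arm can. A call with a number of a shift or a turn outside -1 to 1 is refused whole. A call with a gripper value outside its range is refused whole. The fingers move at their own pace and stop on an object; "newtons" is the grip in N (left out, the last holds). Time passes only in rows, so rows that do not move let the fingers close. It gives the time, the measured TCP pose, the force and the opening at its end, in the units of the state.
- manip.observe(): the state, without advancing time (a new reading comes with each control period).
- manip.camera(name): name is "scene" or "top" or "wrist"; returns the picture (420x560x3 uint8, red, green, blue); there is no depth.
- manip.calibration(name): a dict with "K" (3x3 intrinsics, pixels), "view" (4x4, takes a point from world to camera coordinates); the wrist camera has in their place "T_tool_cam" (4x4, takes a point from camera to tool coordinates, whose origin is the TCP and whose axes are the flange's). Camera axes: x right, y up, looking along -z (the intrinsics and any distortion apply to the point x, -y, -z); pixel columns grow to the right and rows downward; lengths in m; the calibration is good to about 2 mm. A picture is of the moment at which its call begins: read the wrist's pose just before it. calibration takes no time and is no camera call.
- manip.close_job(): hands the job in, once; it reports no verdict.
The state is a dict: "clock": time; "joint_pos": joint angles; "qvel": joint speeds; "effort": joint torques, N m; "tool_pos": TCP position; "tcp_rot": TCP orientation; "ft_force": force on the tool from outside, world axes, zero at the start; "ft_torque": the same for the moment, N m; "gripper_width": finger opening in m.
Only numpy, scipy, OpenCV 4.12 (cv2) and the standard library are available. Lean on these libraries where they do the work, as an engineer would, in place of code of your own. Each camera call takes 0.05 s, during which the arm holds its last target.

## Working session

There is one attempt and no reset: what is moved stays moved. The work goes in short steps, Python scripts to look and compute and a tool call to move; the robot and the scene stay as the last step left them, time stands still between calls to the robot, and variables do not carry over. Pictures are saved under pics/ and viewed, and the job is handed in when it is done.

Besides the shell and the picture viewer there is one more tool, called after "Request:" in YAML: its name, and indented under it one key for each argument. apply_moves: Moves the arm, as the interface text tells. Its arguments: {"type":"object","properties":{"moves":{"type":"array"},"newtons":{"type":"number"}},"required":["moves"]}

```bash
mkdir -p pics; ls
python3 - <<'E'
from cell import manip
import cv2
print(manip.observe()); print(manip.tips_ahead)
for n in ["scene","top","wrist"]:
    im=manip.camera(n); cv2.imwrite(f"pics/{n}0.png",im[:,:,::-1]); c=manip.calibration(n)
    print(n,{k:(v.round(4).tolist() if hasattr(v,'round') else v) for k,v in c.items()})
E
```

```text
pics
{'clock': 0.0, 'joint_pos': array([-8.44404081e-01,  2.55713456e-01,  1.06991704e-01, -5.09788272e-04,
       -1.42387150e+00, -2.84599771e-01]), 'qvel': array([-4.39986097e-05, -5.75061224e-05,  6.23825138e-04, -1.03077892e-03,
       -1.52110100e-03, -9.12162086e-04]), 'effort': array([-1.47309097e-04, -3.86624658e+01,  2.37937939e+01,  5.36481544e+00,
       -5.86045164e-03,  4.08707777e-06]), 'tool_pos': array([ 0.23501804, -0.49673008,  0.24140302]), 'tcp_rot': array([-2.19067446e-01,  9.75709272e-01,  9.08178807e-04, -2.14488747e-04]), 'ft_force': array([-0.54861989, -0.31745532, -0.24742978]), 'ft_torque': array([0.06363765, 0.01200461, 0.02288972]), 'gripper_width': 0.08556474269286429}
0.011
scene {'K': [[493.2683, 0.0, 281.2163], [0.0, 493.2683, 213.3179], [0.0, 0.0, 1.0]], 'view': [[0.6753, 0.7374, 0.0121, -0.4208], [-0.5973, 0.5373, 0.5954, 0.3346], [0.4325, -0.4093, 0.8033, -1.4247], [0.0, 0.0, 0.0, 1.0]]}
top {'K': [[529.6128, 0.0, 279.5747], [0.0, 529.6128, 209.2668], [0.0, 0.0, 1.0]], 'view': [[-0.0114, -0.9998, -0.0154, 0.0109], [0.9828, -0.014, 0.184, -0.629], [-0.1842, -0.013, 0.9828, -1.0907], [0.0, 0.0, 0.0, 1.0]]}
wrist {'K': [[344.3413, 0.0, 286.5737], [0.0, 344.3413, 214.1154], [0.0, 0.0, 1.0]], 'T_tool_cam': [[0.0001, 0.9635, 0.2677, 0.0682], [1.0, 0.0004, -0.0016, 0.0003], [-0.0016, 0.2677, -0.9635, -0.1316], [0.0, 0.0, 0.0, 1.0]]}
```

View pics/scene0.png

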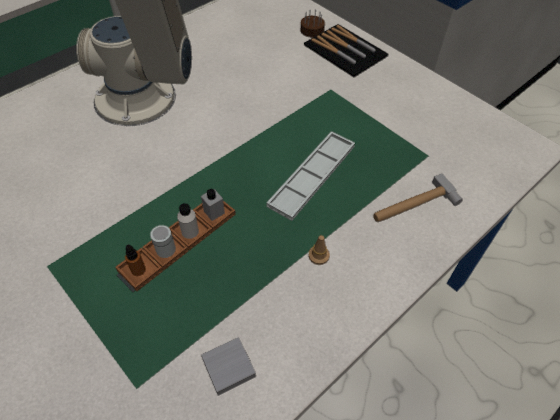

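View pics/top0.png

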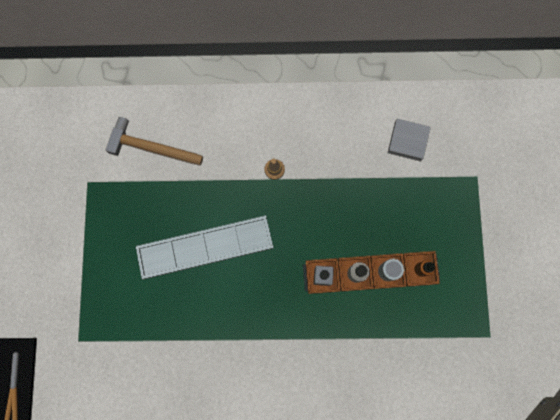

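View pics/wrist0.png

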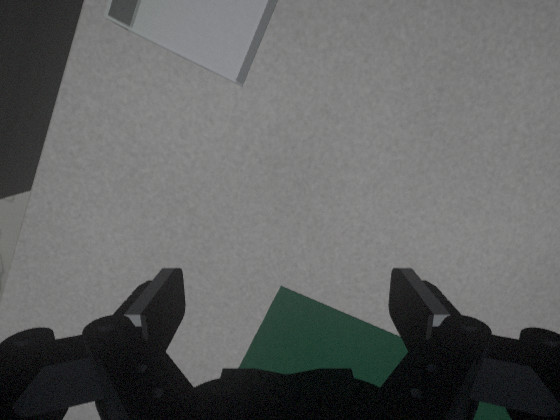

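Top view, from the robot's left to right: can (324,274), bottle (360,271), tin (393,269) and dropper (427,267) in the wells. The empty rack has its corners at about (137,248), (267,217), (272,247) and (143,277), and the cone is at (274,168). I'll zoom in and measure the corners.

Run:
```python
import cv2
im=cv2.imread('pics/top0.png')
a=im[205:285,130:280]; b=im[240:305,295:450]
cv2.imwrite('pics/rackz.png',cv2.resize(a,None,fx=5,fy=5,interpolation=cv2.INTER_CUBIC))
cv2.imwrite('pics/wellz.png',cv2.resize(b,None,fx=5,fy=5,interpolation=cv2.INTER_CUBIC))
```

```text
(no output)
```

View pics/rackz.png

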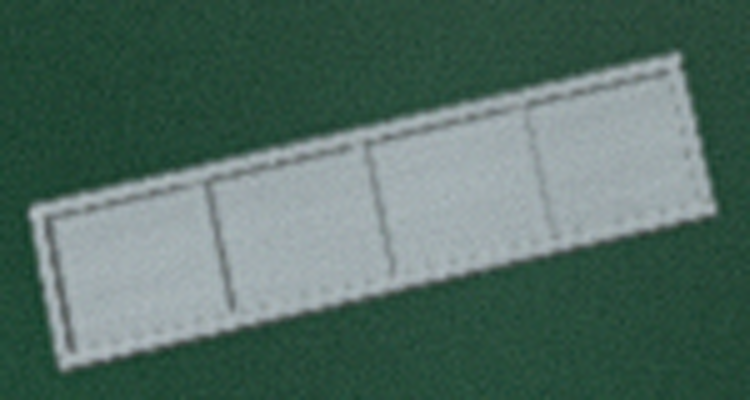

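View pics/wellz.png

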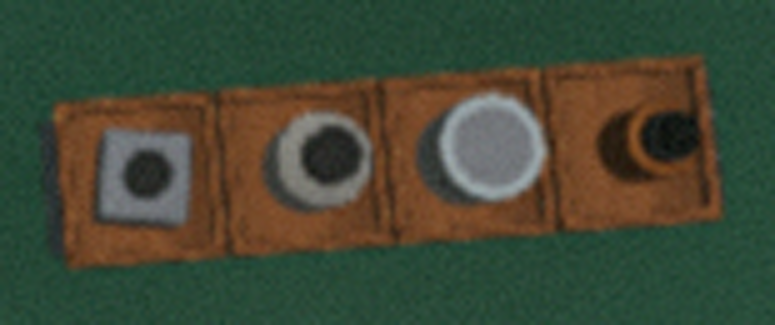

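```bash
cat > h.py <<'E'
import numpy as np, cv2
from cell import manip
from scipy.spatial.transform import Rotation as R
def ray(name,px,z,Twc=None):
    c=manip.calibration(name); K=np.array(c['K'])
    if Twc is None: Twc=np.linalg.inv(np.array(c['view']))
    px=np.atleast_2d(np.array(px,float))
    d=np.c_[(px[:,0]-K[0,2])/K[0,0],-(px[:,1]-K[1,2])/K[1,1],-np.ones(len(px))]
    d=d@Twc[:3,:3].T; o=Twc[:3,3]
    return o+d*((z-o[2])/d[:,2])[:,None]
def tool():
    s=manip.observe(); T=np.eye(4); T[:3,:3]=R.from_quat(s['tcp_rot']).as_matrix(); T[:3,3]=s['tool_pos']; return T
def wristT():
    return tool()@np.array(manip.calibration('wrist')['T_tool_cam'])
E
python3 - <<'E'
from h import *
np.set_printoptions(precision=4,suppress=True)
f=lambda p,ox,oy:[( (x+.5)/5-.5+ox,(y+.5)/5-.5+oy) for x,y in p]
rk=ray('top',f([(30,207),(681,55),(716,214),(62,370)],130,205),.018)
wl=ray('top',f([(52,102),(703,57),(720,217),(68,268)],295,240),.022)
for n,P in(('rack',rk),('well',wl)):
    P=P[:,:2];c=P.mean(0)
    v=(P[0]+P[3]-P[1]-P[2])/2; u=(P[0]+P[1]-P[2]-P[3])/2
    print(n,P.tolist(),'c',c,'len',np.hypot(*v),np.hypot(*u),'yaw y',np.degrees(np.arctan2(-v[0],v[1])),np.degrees(np.arctan2(u[1],u[0])))
    v/=np.hypot(*v)
    for k in ((.109,.036,-.036,-.109) if n=='rack' else (.108,.036,-.036,-.108)): print(c+k*v)
for n,p,z in [('can cap',(148,173),.087),('canbody',(144,177),.069),('bottle',(334,155),.101),('tin',(493,147),.075),('drop',(675,133),.105)]:
    print(n,ray('top',f([p],295,240),z))
print('cancorn',ray('top',f([(103,130),(190,133),(187,225),(97,220)],295,240),.069))
print('cone',ray('top',[(274,164)],.07))
E
```

```text
rack [[0.5580209116111287, 0.32514587161018516], [0.6226951238298696, 0.034463288393268836], [0.5508731805474664, 0.019401953980226753], [0.48567617226959564, 0.30818682284386717]] c [0.5543 0.1718] len 0.2969213119388754 0.07383992368249001 yaw y 12.632475509706975 12.522498981820386
[0.5305 0.2782]
[0.5464 0.2069]
[0.5622 0.1367]
[0.5782 0.0654]
well [[0.5216755853152393, -0.05127340078024309], [0.5377874258624243, -0.3375758222293503], [0.46802658691453575, -0.3403832305450095], [0.4494759264124013, -0.0567658590794458]] c [ 0.4942 -0.1965] len 0.28548645297758674 0.07110146049106637 yaw y 3.4804399869800875 3.3460476160128954
[ 0.4877 -0.0887]
[ 0.4921 -0.1606]
[ 0.4964 -0.2324]
[ 0.5008 -0.3043]
can cap [[ 0.4861 -0.0881  0.087 ]]
canbody [[ 0.4855 -0.0876  0.069 ]]
bottle [[ 0.4915 -0.1631  0.101 ]]
tin [[ 0.4958 -0.2331  0.075 ]]
drop [[ 0.4984 -0.3011  0.105 ]]
cancorn [[ 0.5054 -0.0709  0.069 ]
 [ 0.5037 -0.1075  0.069 ]
 [ 0.4654 -0.1051  0.069 ]
 [ 0.4679 -0.0675  0.069 ]]
cone [[0.7277 0.0137 0.07  ]]
```

Request:
apply_moves:
  moves:
    - {"gripper": 0,"offset": [0,0,0],"twist": -0.054}
    - {"gripper": 0,"offset": [0,0,0],"twist": -0.054}
    - {"gripper": 0,"offset": [0,0,0],"twist": -0.054}
    - {"gripper": 0,"offset": [0,0,0],"twist": -0.054}
    - {"gripper": 0,"offset": [0,0,0],"twist": -0.054}
    - {"gripper": 0,"offset": [0,0,0],"twist": -0.054}
    - {"gripper": 0,"offset": [0,0,0],"twist": -0.054}
    - {"gripper": 0,"offset": [0,0,0],"twist": 0}
  newtons: 30

```text
clock: 1.15
tool_pos: [0.2351, -0.497, 0.242]
tcp_rot: [0.727, -0.687, -0.0, -0.0]
ft_force: [-0.1, 0.2, -0.3]
gripper_width: 0.0855
```

```bash
cat >> h.py <<'E'
def plan(xy,z,head):
    """offset units (tool axes), twist to bring tool y heading (deg, mod 360)"""
    T=tool(); h=np.degrees(np.arctan2(T[1,1],T[0,1]))
    d=np.array([xy[0],xy[1],z])-T[:3,3]
    # idealised: down tool with heading
    print('tool',T[:3,3].round(4),'heading',round(h,2),'tilt',np.degrees(np.arccos(-T[2,2])).round(2),'offset units now',(T[:3,:3].T@d/.025).round(3),'twist to go',round(-((head-h+180)%360-180)/180,4))
E
python3 - <<'E'
from h import *
plan((.5,-.3025),.2,183.4)
E
```

```text
tool [ 0.2351 -0.497   0.242 ] heading -176.74 tilt 0.04 offset units now [ -7.164 -11.021   1.68 ] twist to go -0.0008
```

Request:
apply_moves:
  moves:
    - {"gripper": 0,"offset": [-0.65,-1,0.15],"twist": 0}
    - {"gripper": 0,"offset": [-0.65,-1,0.15],"twist": 0}
    - {"gripper": 0,"offset": [-0.65,-1,0.15],"twist": 0}
    - {"gripper": 0,"offset": [-0.65,-1,0.15],"twist": 0}
    - {"gripper": 0,"offset": [-0.65,-1,0.15],"twist": 0}
    - {"gripper": 0,"offset": [-0.65,-1,0.15],"twist": 0}
    - {"gripper": 0,"offset": [-0.65,-1,0.15],"twist": 0}
    - {"gripper": 0,"offset": [-0.65,-1,0.15],"twist": 0}
    - {"gripper": 0,"offset": [-0.65,-1,0.15],"twist": 0}
    - {"gripper": 0,"offset": [-0.65,-1,0.15],"twist": 0}
    - {"gripper": 0,"offset": [-0.65,-1,0.15],"twist": 0}
    - {"gripper": 0,"offset": [0,0,0],"twist": 0}

```text
clock: 2.65
tool_pos: [0.5002, -0.3013, 0.2]
tcp_rot: [0.727, -0.687, -0.001, 0.0]
ft_force: [1.0, -0.3, 1.0]
gripper_width: 0.0851
```

Run:
```python
from h import *
plan((.5,-.3025),.047,183.4)
np.save('w1.npy',wristT()); im=manip.camera('wrist')
cv2.imwrite('pics/wrist1.png',im[:,:,::-1])
```

```text
tool [ 0.5002 -0.3013  0.2   ] heading -176.73 tilt 0.09 offset units now [5.200e-02 3.000e-03 6.121e+00] twist to go -0.0007
```

View pics/wrist1.png

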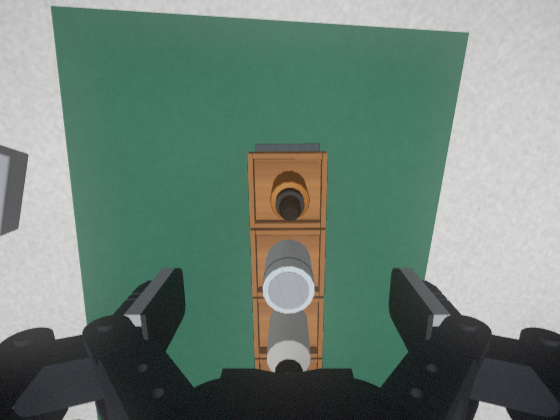

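The wrist view shows the dropper bulb top at (290,204), the tin's top centre at (289,288) and the bottle behind it, all centred between the jaws. I'll check these against the top camera.

Run:
```python
from h import *
W=np.load('w1.npy'); np.set_printoptions(precision=4,suppress=True)
print('bulb',ray('wrist',[(290,206)],.105,W)); print('tin',ray('wrist',[(289,289)],.075,W))
print('well end corners',ray('wrist',[(249,153),(327,153)],.022,W))
print('divs',ray('wrist',[(250,229),(325,229),(255,298),(323,298)],.022,W))
```

```text
bulb [[ 0.4978 -0.3115  0.105 ]]
tin [[ 0.4935 -0.2333  0.075 ]]
well end corners [[ 0.5348 -0.3368  0.022 ]
 [ 0.4655 -0.3408  0.022 ]]
divs [[ 0.5319 -0.2658  0.022 ]
 [ 0.4611 -0.2698  0.022 ]
 [ 0.5248 -0.1934  0.022 ]
 [ 0.4568 -0.1972  0.022 ]]
```

Run:
```python
import cv2,numpy as np
a=cv2.imread('pics/wrist1.png')[145:235,240:340]; b=cv2.imread('pics/top0.png')[245:290,405:445]
cv2.imwrite('pics/dz.png',np.hstack([cv2.resize(a,(500,450),interpolation=cv2.INTER_CUBIC),cv2.resize(b,(300,338),interpolation=cv2.INTER_CUBIC) if 0 else np.pad(cv2.resize(b,(300,338),interpolation=cv2.INTER_CUBIC),((0,112),(0,0),(0,0)))]))
```

```text
(no output)
```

View pics/dz.png

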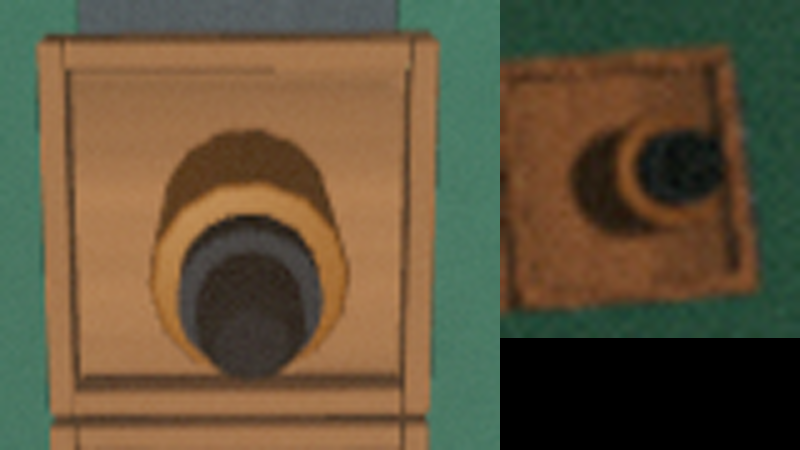

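Run:
```python
from h import *
W=np.load('w1.npy'); np.set_printoptions(precision=4,suppress=True)
print(ray('wrist',[(289.6,199.6)],.067,W),ray('wrist',[(289.6,212)],.105,W),ray('wrist',[(289.6,188)],.009,W))
```

```text
[[ 0.4973 -0.307   0.067 ]] [[ 0.4978 -0.3072  0.105 ]] [[ 0.4966 -0.3047  0.009 ]]
```

Request:
apply_moves:
  moves:
    - {"gripper": 0,"offset": [0.14,0.1,1],"twist": 0}
    - {"gripper": 0,"offset": [0,0,1],"twist": 0}
    - {"gripper": 0,"offset": [0,0,1],"twist": 0}
    - {"gripper": 0,"offset": [0,0,1],"twist": 0}
    - {"gripper": 0,"offset": [0,0,1],"twist": 0}
    - {"gripper": 0,"offset": [0,0,0.7],"twist": 0}
    - {"gripper": 0,"offset": [0,0,0.4],"twist": 0}
    - {"gripper": 0,"offset": [0,0,0],"twist": 0}
    - {"gripper": 1,"offset": [0,0,0],"twist": 0}
    - {"gripper": 1,"offset": [0,0,0],"twist": 0}
    - {"gripper": 1,"offset": [0,0,0],"twist": 0}
    - {"gripper": 1,"offset": [0,0,0],"twist": 0}
    - {"gripper": 1,"offset": [0,0,0],"twist": 0}
    - {"gripper": 1,"offset": [0,0,0],"twist": 0}
    - {"gripper": 1,"offset": [0,0,0],"twist": 0}
    - {"gripper": 1,"offset": [0,0,0],"twist": 0}
  newtons: 30

```text
clock: 4.7
tool_pos: [0.4973, -0.3064, 0.0491]
tcp_rot: [0.728, -0.686, 0.0, -0.0]
ft_force: [-0.5, 1.4, 5.8]
gripper_width: 0.0314
```

Run:
```python
from h import *
plan((.5,-.3),.047,183.4)
im=manip.camera('wrist')
cv2.imwrite('pics/wrist2.png',im[:,:,::-1])
```

```text
tool [ 0.4973 -0.3064  0.0491] heading -176.63 tilt 0.06 offset units now [-0.251 -0.122  0.084] twist to go -0.0002
```

View pics/wrist2.png

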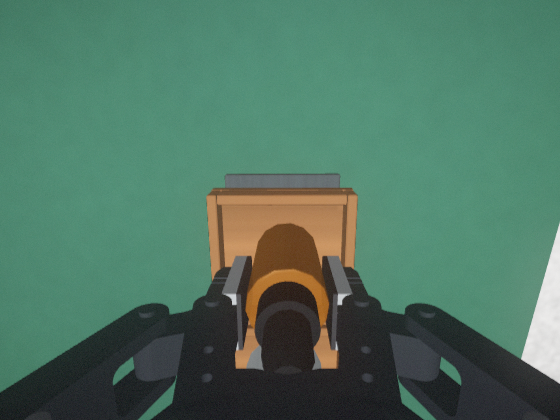

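Request:
apply_moves:
  moves:
    - {"gripper": 1,"offset": [0,0,-0.4],"twist": 0}
    - {"gripper": 1,"offset": [0,0,-0.8],"twist": 0}
    - {"gripper": 1,"offset": [0,0,-1],"twist": 0}
    - {"gripper": 1,"offset": [0,0,-1],"twist": 0}
    - {"gripper": 1,"offset": [0,0,-1],"twist": 0}
    - {"gripper": 1,"offset": [0,0,-0.8],"twist": -0.025}
    - {"gripper": 1,"offset": [0,0,0],"twist": -0.0255}
    - {"gripper": 1,"offset": [-0.5,-0.14,0],"twist": 0}
    - {"gripper": 1,"offset": [-1,-0.28,0],"twist": 0}
    - {"gripper": 1,"offset": [-1,-0.28,0],"twist": 0}
    - {"gripper": 1,"offset": [-1,-0.28,0],"twist": 0}
    - {"gripper": 1,"offset": [-1,-0.28,0],"twist": 0}
    - {"gripper": 1,"offset": [-1,-0.28,0],"twist": 0}
    - {"gripper": 1,"offset": [-1,-0.28,0],"twist": 0}
    - {"gripper": 1,"offset": [-1,-0.28,0],"twist": 0}
    - {"gripper": 1,"offset": [-1,-0.28,0],"twist": 0}
    - {"gripper": 1,"offset": [-1,-0.28,0],"twist": 0}
    - {"gripper": 1,"offset": [-1,-0.28,0],"twist": 0}
    - {"gripper": 1,"offset": [-1,-0.28,0],"twist": 0}
    - {"gripper": 1,"offset": [-1,-0.28,0],"twist": 0}

```text
clock: 7.25
tool_pos: [0.5142, 0.0191, 0.1731]
tcp_rot: [0.779, -0.627, -0.0, 0.0]
ft_force: [0.6, 0.8, -0.4]
gripper_width: 0.031
```

Request:
apply_moves:
  moves:
    - {"gripper": 1,"offset": [-1,-0.28,0],"twist": 0}
    - {"gripper": 1,"offset": [-1,-0.28,0],"twist": 0}
    - {"gripper": 1,"offset": [-1,-0.28,0],"twist": 0}
    - {"gripper": 1,"offset": [-1,-0.28,0],"twist": 0}
    - {"gripper": 1,"offset": [-1,-0.28,0],"twist": 0}
    - {"gripper": 1,"offset": [-1,-0.28,0],"twist": 0}
    - {"gripper": 1,"offset": [-1,-0.28,0],"twist": 0}
    - {"gripper": 1,"offset": [-1,-0.28,0],"twist": 0}
    - {"gripper": 1,"offset": [-1,-0.3,0],"twist": 0}
    - {"gripper": 1,"offset": [-0.5,-0.15,0],"twist": 0}
    - {"gripper": 1,"offset": [-0.3,0,0],"twist": 0}
    - {"gripper": 1,"offset": [0,0,0],"twist": 0}
    - {"gripper": 1,"offset": [0,0,0],"twist": 0}

```text
clock: 8.88
tool_pos: [0.528, 0.2709, 0.1737]
tcp_rot: [0.779, -0.627, 0.0, 0.0]
ft_force: [0.2, -0.1, -2.0]
gripper_width: 0.0314
```

Run:
```python
from h import *
plan((.5305,.2782),.045,192.5)
np.save('w3.npy',wristT());im=manip.camera('wrist')
cv2.imwrite('pics/wrist3.png',im[:,:,::-1])
im=manip.camera('scene')
cv2.imwrite('pics/scene3.png',im[:,:,::-1])
```

```text
tool [0.528  0.2709 0.1737] heading -167.59 tilt 0.0 offset units now [-0.266 -0.161  5.147] twist to go -0.0005
```

View pics/wrist3.png

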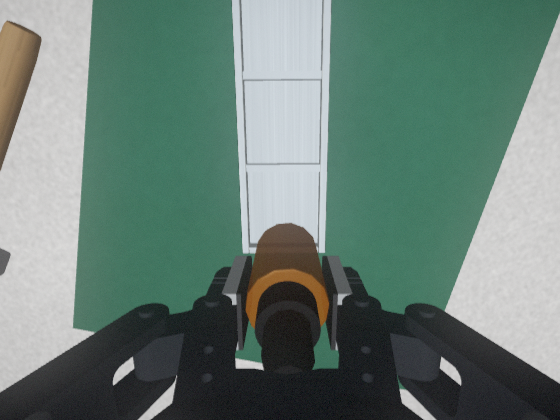

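View pics/scene3.png

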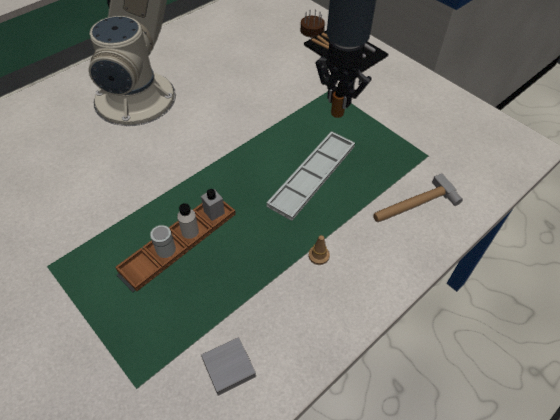

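The dropper is held upright. In the wrist view the rack's near-end corners are at about (244,251) and (325,251), and its dividers are at rows 163 and 78. I'll check the rack pose from these.

Run:
```python
import cv2
a=cv2.imread('pics/wrist3.png')[50:270,215:345]
cv2.imwrite('pics/rz3.png',cv2.resize(a,None,fx=2.7,fy=2.7,interpolation=cv2.INTER_CUBIC))
from h import *
W=np.load('w3.npy'); np.set_printoptions(precision=4,suppress=True)
print(ray('wrist',[(244,252),(325.5,252),(239,79),(328,79),(242,163.5),(326,163.5)],.018,W))
T=tool()
v=np.array([-np.sin(np.radians(12.55)),np.cos(np.radians(12.55))]);c=np.array([.5543,.1718])
u=np.array([v[1],-v[0]])
for a,b in((.149,.037),(.149,-.037),(0.0,.037),(0.,-.037),(.0725,.037),(.0725,-.037)): print(c+a*v+b*u)
```

```text
[[0.5543 0.3257 0.018 ]
 [0.4831 0.3101 0.018 ]
 [0.5845 0.1842 0.018 ]
 [0.5167 0.1693 0.018 ]
 [0.5703 0.2484 0.018 ]
 [0.5021 0.2334 0.018 ]]
[0.558  0.3253]
[0.4858 0.3092]
[0.5904 0.1798]
[0.5182 0.1638]
[0.5747 0.2506]
[0.5024 0.2345]
```

View pics/rz3.png

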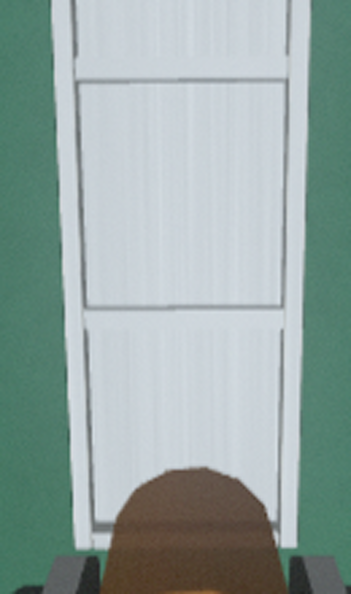

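Run:
```python
from h import *
W=np.load('w3.npy'); np.set_printoptions(precision=4,suppress=True)
P=ray('wrist',[(242.8,253),(325.2,253),(234.6,75.2),(329.8,75.2),(239,167.8),(327.4,167.8)],.018,W)[:,:2]
m=(P[0::2]+P[1::2])/2; print(P,m, np.linalg.norm(P[0::2]-P[1::2],axis=1),np.linalg.norm(m[0]-m[1]),np.linalg.norm(m[0]-m[2]))
v=m[0]-m[1]; print(np.degrees(np.arctan2(-v[0],v[1]))); v/=np.linalg.norm(v)
print('comp', [ (m[1]+k*v).round(4) for k in (.109,.036,-.036,-.109)])
```

```text
[[0.5552 0.3269]
 [0.4832 0.311 ]
 [0.5883 0.1822]
 [0.516  0.1663]
 [0.5721 0.2525]
 [0.5    0.2366]] [[0.5192 0.319 ]
 [0.5522 0.1742]
 [0.5361 0.2446]] [0.0737 0.0741 0.0738] 0.14842010103623338 0.07628273929334298
12.837846185045269
comp [array([0.5279, 0.2805]), array([0.5442, 0.2093]), array([0.5601, 0.1391]), array([0.5764, 0.068 ])]
```

Request:
apply_moves:
  moves:
    - {"gripper": 1,"offset": [-0.32,-0.12,0.6],"twist": 0}
    - {"gripper": 1,"offset": [0,0,1],"twist": 0}
    - {"gripper": 1,"offset": [0,0,1],"twist": 0}
    - {"gripper": 1,"offset": [0,0,1],"twist": 0}
    - {"gripper": 1,"offset": [0,0,0.7],"twist": 0}
    - {"gripper": 1,"offset": [0,0,0.4],"twist": 0}
    - {"gripper": 1,"offset": [0,0,0.2],"twist": 0}
    - {"gripper": 1,"offset": [0,0,0.1],"twist": 0}
    - {"gripper": 1,"offset": [0,0,0],"twist": 0}
    - {"gripper": 1,"offset": [0,0,0],"twist": 0}

```text
clock: 10.22
tool_pos: [0.5294, 0.2801, 0.0491]
tcp_rot: [0.78, -0.626, 0.0, -0.001]
ft_force: [-0.8, -0.1, 0.1]
gripper_width: 0.0312
```

Request:
apply_moves:
  moves:
    - {"gripper": 1,"offset": [0,0,0.06],"twist": 0}
    - {"gripper": 1,"offset": [0,0,0.06],"twist": 0}
    - {"gripper": 1,"offset": [0,0,0],"twist": 0}
    - {"gripper": 1,"offset": [0,0,0],"twist": 0}

```text
clock: 10.72
tool_pos: [0.5293, 0.28, 0.0461]
tcp_rot: [0.78, -0.626, 0.0, -0.0]
ft_force: [-2.4, -0.8, 4.8]
gripper_width: 0.0309
```

Request:
apply_moves:
  moves:
    - {"gripper": 0.7,"offset": [0,0,0],"twist": 0}
    - {"gripper": 0.4,"offset": [0,0,0],"twist": 0}
    - {"gripper": 0,"offset": [0,0,0],"twist": 0}
    - {"gripper": 0,"offset": [0,0,0],"twist": 0}
    - {"gripper": 0,"offset": [0,0,0],"twist": 0}
    - {"gripper": 0,"offset": [0,0,-0.3],"twist": 0}
    - {"gripper": 0,"offset": [0,0,-0.8],"twist": 0}
    - {"gripper": 0,"offset": [0,0,-1],"twist": 0}
    - {"gripper": 0,"offset": [0,0,-1],"twist": 0}
    - {"gripper": 0,"offset": [0,0,-1],"twist": 0}
    - {"gripper": 0,"offset": [0,0,-1],"twist": 0}
    - {"gripper": 0,"offset": [0,0,0],"twist": 0}

```text
clock: 12.22
tool_pos: [0.5303, 0.2806, 0.1761]
tcp_rot: [0.78, -0.626, 0.001, -0.003]
ft_force: [0.8, 0.7, -0.1]
gripper_width: 0.0856
```

Run:
```python
from h import *
plan((.496,-.2325),.175,192.4)
im=manip.camera('scene')
cv2.imwrite('pics/scene4.png',im[:,:,::-1])
```

```text
tool [0.5303 0.2806 0.1761] heading -167.54 tilt 0.31 offset units now [19.746  5.768 -0.026] twist to go 0.0003
```

View pics/scene4.png

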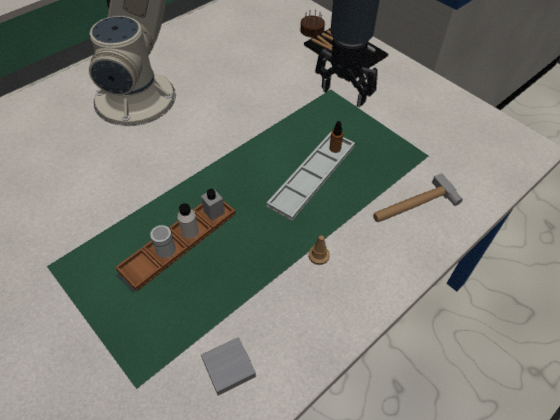

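The dropper stands upright in the left compartment at (337,138). Next is the tin.

Request:
apply_moves:
  moves:
    - {"gripper": 0,"offset": [0.8,0.24,0],"twist": 0}
    - {"gripper": 0,"offset": [1,0.3,0],"twist": 0}
    - {"gripper": 0,"offset": [1,0.3,0],"twist": 0}
    - {"gripper": 0,"offset": [1,0.3,0],"twist": 0}
    - {"gripper": 0,"offset": [1,0.3,0],"twist": 0}
    - {"gripper": 0,"offset": [1,0.3,0],"twist": 0}
    - {"gripper": 0,"offset": [1,0.3,0],"twist": 0}
    - {"gripper": 0,"offset": [1,0.3,0],"twist": 0}
    - {"gripper": 0,"offset": [1,0.3,0],"twist": 0}
    - {"gripper": 0,"offset": [1,0.3,0],"twist": 0}
    - {"gripper": 0,"offset": [1,0.3,0],"twist": 0}
    - {"gripper": 0,"offset": [1,0.3,0],"twist": 0}
    - {"gripper": 0,"offset": [1,0.3,0],"twist": 0}
    - {"gripper": 0,"offset": [1,0.3,0],"twist": 0}
    - {"gripper": 0,"offset": [1,0.3,0],"twist": 0}
    - {"gripper": 0,"offset": [1,0.3,0],"twist": 0}
    - {"gripper": 0,"offset": [1,0.3,0],"twist": 0}
    - {"gripper": 0,"offset": [1,0.3,0],"twist": 0}
    - {"gripper": 0,"offset": [1,0.25,0],"twist": 0}
    - {"gripper": 0,"offset": [0.8,0.2,0],"twist": 0.05}

```text
clock: 14.78
tool_pos: [0.4923, -0.2317, 0.1731]
tcp_rot: [0.726, -0.687, 0.0, 0.0]
ft_force: [0.6, -0.2, 0.5]
gripper_width: 0.0854
```

Request:
apply_moves:
  moves:
    - {"gripper": 0,"offset": [0,0,0],"twist": 0}
    - {"gripper": 0,"offset": [0,0,0],"twist": 0}

```text
clock: 15.02
tool_pos: [0.4928, -0.2299, 0.173]
tcp_rot: [0.728, -0.685, -0.0, -0.0]
ft_force: [1.0, 0.2, -0.6]
gripper_width: 0.0855
```

Run:
```python
from h import *
plan((.4947,-.2335),.047,183.4)
np.save('w5.npy',wristT());im=manip.camera('wrist')
cv2.imwrite('pics/wrist5.png',im[:,:,::-1])
```

```text
tool [ 0.4928 -0.2299  0.173 ] heading -176.48 tilt 0.01 offset units now [ 0.148 -0.067  5.042] twist to go 0.0007
```

View pics/wrist5.png

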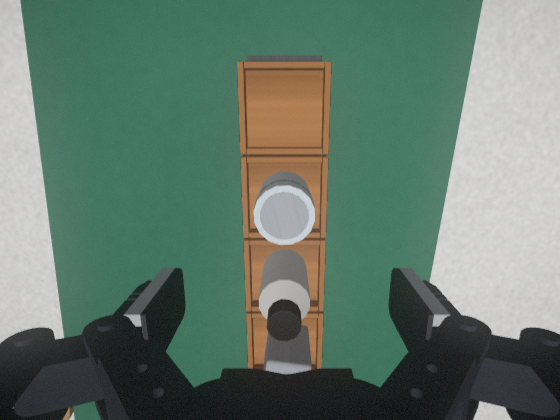

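The tin's top centre is at (284.5,214) and the bottle's cap top is at about (284,322).

Run:
```python
from h import *
W=np.load('w5.npy'); np.set_printoptions(precision=4,suppress=True)
print(ray('wrist',[(284.5,214)],.075,W),ray('wrist',[(284.5,324)],.101,W))
```

```text
[[ 0.4939 -0.2334  0.075 ]] [[ 0.4896 -0.1638  0.101 ]]
```

Request:
apply_moves:
  moves:
    - {"gripper": 0,"offset": [0.14,-0.06,0.8],"twist": 0}
    - {"gripper": 0,"offset": [0,0,1],"twist": 0}
    - {"gripper": 0,"offset": [0,0,1],"twist": 0}
    - {"gripper": 0,"offset": [0,0,1],"twist": 0}
    - {"gripper": 0,"offset": [0,0,0.8],"twist": 0}
    - {"gripper": 0,"offset": [0,0,0.4],"twist": 0}
    - {"gripper": 0,"offset": [0,0,0],"twist": 0}
    - {"gripper": 1,"offset": [0,0,0],"twist": 0}
    - {"gripper": 1,"offset": [0,0,0],"twist": 0}
    - {"gripper": 1,"offset": [0,0,0],"twist": 0}
    - {"gripper": 1,"offset": [0,0,0],"twist": 0}
    - {"gripper": 1,"offset": [0,0,0],"twist": 0}
    - {"gripper": 1,"offset": [0,0,0],"twist": 0}
    - {"gripper": 1,"offset": [0,0,0],"twist": 0}
  newtons: 30

```text
clock: 16.82
tool_pos: [0.4956, -0.2334, 0.0489]
tcp_rot: [0.728, -0.685, 0.001, -0.0]
ft_force: [-1.7, 0.4, 5.5]
gripper_width: 0.0433
```

Run:
```python
from h import *
plan((.5453,.2081),.175,192.5)
```

```text
tool [ 0.4956 -0.2334  0.0489] heading -176.54 tilt 0.09 offset units now [-17.503  -3.056  -5.053] twist to go -0.0502
```

Request:
apply_moves:
  moves:
    - {"gripper": 1,"offset": [0,0,-0.4],"twist": 0}
    - {"gripper": 1,"offset": [0,0,-0.8],"twist": 0}
    - {"gripper": 1,"offset": [0,0,-1],"twist": 0}
    - {"gripper": 1,"offset": [0,0,-1],"twist": 0}
    - {"gripper": 1,"offset": [0,0,-1],"twist": 0}
    - {"gripper": 1,"offset": [0,0,-0.8],"twist": -0.025}
    - {"gripper": 1,"offset": [0,0,0],"twist": -0.025}
    - {"gripper": 1,"offset": [-0.5,-0.17,0],"twist": 0}
    - {"gripper": 1,"offset": [-1,-0.34,0],"twist": 0}
    - {"gripper": 1,"offset": [-1,-0.34,0],"twist": 0}
    - {"gripper": 1,"offset": [-1,-0.34,0],"twist": 0}
    - {"gripper": 1,"offset": [-1,-0.34,0],"twist": 0}
    - {"gripper": 1,"offset": [-1,-0.34,0],"twist": 0}
    - {"gripper": 1,"offset": [-1,-0.34,0],"twist": 0}
    - {"gripper": 1,"offset": [-1,-0.34,0],"twist": 0}
    - {"gripper": 1,"offset": [-1,-0.34,0],"twist": 0}
    - {"gripper": 1,"offset": [-1,-0.34,0],"twist": 0}
    - {"gripper": 1,"offset": [-1,-0.34,0],"twist": 0}
    - {"gripper": 1,"offset": [-1,-0.34,0],"twist": 0}
    - {"gripper": 1,"offset": [-1,-0.34,0],"twist": 0}

```text
clock: 19.32
tool_pos: [0.5308, 0.0963, 0.1727]
tcp_rot: [0.779, -0.627, -0.0, 0.0]
ft_force: [0.9, -0.3, -0.5]
gripper_width: 0.0434
```

Request:
apply_moves:
  moves:
    - {"gripper": 1,"offset": [-1,-0.34,0],"twist": 0}
    - {"gripper": 1,"offset": [-1,-0.34,0],"twist": 0}
    - {"gripper": 1,"offset": [-1,-0.34,0],"twist": 0}
    - {"gripper": 1,"offset": [-0.8,-0.28,0],"twist": 0}
    - {"gripper": 1,"offset": [-0.5,-0.17,0],"twist": 0}
    - {"gripper": 1,"offset": [0,0,0],"twist": 0}
    - {"gripper": 1,"offset": [0,0,0],"twist": 0}

```text
clock: 20.2
tool_pos: [0.5441, 0.2072, 0.173]
tcp_rot: [0.779, -0.627, -0.0, 0.0]
ft_force: [0.4, -0.3, -1.5]
gripper_width: 0.0432
```

Run:
```python
from h import *
plan((.5453,.2081),.046,192.5)
np.save('w6.npy',wristT());im=manip.camera('wrist')
cv2.imwrite('pics/wrist6.png',im[:,:,::-1])
```

```text
tool [0.5441 0.2072 0.173 ] heading -167.59 tilt 0.02 offset units now [-0.026 -0.054  5.082] twist to go -0.0005
```

View pics/wrist6.png

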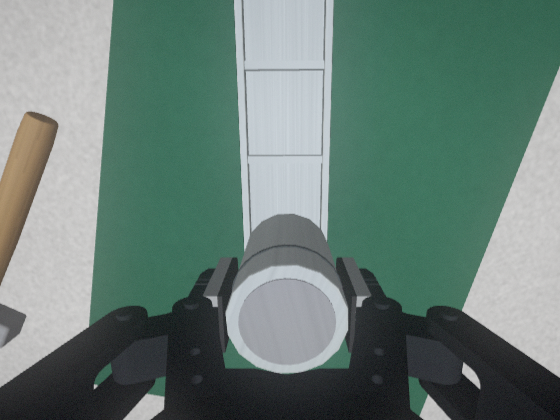

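The tin is held square over compartment 2, with the rack's middle divider at row 156. Lowering it now.

Request:
apply_moves:
  moves:
    - {"gripper": 1,"offset": [-0.03,-0.05,0.6],"twist": 0}
    - {"gripper": 1,"offset": [0,0,1],"twist": 0}
    - {"gripper": 1,"offset": [0,0,1],"twist": 0}
    - {"gripper": 1,"offset": [0,0,1],"twist": 0}
    - {"gripper": 1,"offset": [0,0,0.7],"twist": 0}
    - {"gripper": 1,"offset": [0,0,0.4],"twist": 0}
    - {"gripper": 1,"offset": [0,0,0.2],"twist": 0}
    - {"gripper": 1,"offset": [0,0,0.1],"twist": 0}
    - {"gripper": 1,"offset": [0,0,0.06],"twist": 0}
    - {"gripper": 1,"offset": [0,0,0],"twist": 0}
    - {"gripper": 1,"offset": [0,0,0],"twist": 0}

```text
clock: 21.62
tool_pos: [0.5455, 0.2089, 0.0469]
tcp_rot: [0.78, -0.626, 0.0, -0.0]
ft_force: [0.1, 0.8, -1.7]
gripper_width: 0.043
```

Request:
apply_moves:
  moves:
    - {"gripper": 1,"offset": [0,0,0.04],"twist": 0}
    - {"gripper": 1,"offset": [0,0,0.03],"twist": 0}
    - {"gripper": 1,"offset": [0,0,0],"twist": 0}
    - {"gripper": 1,"offset": [0,0,0],"twist": 0}

```text
clock: 22.12
tool_pos: [0.5455, 0.2089, 0.0459]
tcp_rot: [0.78, -0.626, 0.0, -0.0]
ft_force: [-3.1, 0.2, 5.8]
gripper_width: 0.0436
```

Request:
apply_moves:
  moves:
    - {"gripper": 0.6,"offset": [0,0,0],"twist": 0}
    - {"gripper": 0.3,"offset": [0,0,0],"twist": 0}
    - {"gripper": 0,"offset": [0,0,0],"twist": 0}
    - {"gripper": 0,"offset": [0,0,0],"twist": 0}
    - {"gripper": 0,"offset": [0,0,0],"twist": 0}
    - {"gripper": 0,"offset": [0,0,-0.3],"twist": 0}
    - {"gripper": 0,"offset": [0,0,-0.8],"twist": 0}
    - {"gripper": 0,"offset": [0,0,-1],"twist": 0}
    - {"gripper": 0,"offset": [0,0,-1],"twist": 0}
    - {"gripper": 0,"offset": [0,0,-1],"twist": 0}
    - {"gripper": 0,"offset": [0,0,-1],"twist": 0}
    - {"gripper": 0,"offset": [0,0,0],"twist": 0}

```text
clock: 23.62
tool_pos: [0.5465, 0.2094, 0.1753]
tcp_rot: [0.78, -0.626, 0.001, -0.002]
ft_force: [0.2, 0.4, 0.0]
gripper_width: 0.0854
```

Run:
```python
from h import *
plan((.4906,-.1636),.175,192.4)
im=manip.camera('scene')
cv2.imwrite('pics/scene7.png',im[80:320,100:440,::-1])
```

```text
tool [0.5465 0.2094 0.1753] heading -167.55 tilt 0.31 offset units now [14.086  5.402 -0.039] twist to go 0.0003
```

View pics/scene7.png

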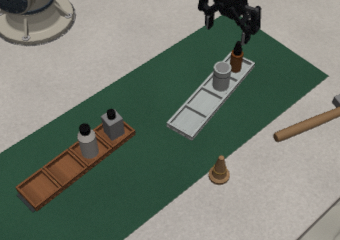

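The tin and dropper both stand upright in the rack. Next is the bottle.

Request:
apply_moves:
  moves:
    - {"gripper": 0,"offset": [0.6,0.23,0],"twist": 0}
    - {"gripper": 0,"offset": [1,0.385,0],"twist": 0}
    - {"gripper": 0,"offset": [1,0.385,0],"twist": 0}
    - {"gripper": 0,"offset": [1,0.385,0],"twist": 0}
    - {"gripper": 0,"offset": [1,0.385,0],"twist": 0}
    - {"gripper": 0,"offset": [1,0.385,0],"twist": 0}
    - {"gripper": 0,"offset": [1,0.385,0],"twist": 0}
    - {"gripper": 0,"offset": [1,0.385,0],"twist": 0}
    - {"gripper": 0,"offset": [1,0.385,0],"twist": 0}
    - {"gripper": 0,"offset": [1,0.385,0],"twist": 0}
    - {"gripper": 0,"offset": [1,0.385,0],"twist": 0}
    - {"gripper": 0,"offset": [1,0.385,0],"twist": 0}
    - {"gripper": 0,"offset": [1,0.385,0],"twist": 0}
    - {"gripper": 0,"offset": [1,0.385,0],"twist": 0}
    - {"gripper": 0,"offset": [0.5,0.17,0],"twist": 0.05}
    - {"gripper": 0,"offset": [0,0,0],"twist": 0}
    - {"gripper": 0,"offset": [0,0,0],"twist": 0}

```text
clock: 25.8
tool_pos: [0.4886, -0.1648, 0.1722]
tcp_rot: [0.729, -0.685, -0.0, 0.0]
ft_force: [-0.2, 0.7, 0.5]
gripper_width: 0.0851
```

Run:
```python
from h import *
plan((.4906,-.1636),.047,183.4)
np.save('w8.npy',wristT());im=manip.camera('wrist')
cv2.imwrite('pics/wrist8.png',im[:,:,::-1])
```

```text
tool [ 0.4886 -0.1648  0.1722] heading -176.45 tilt 0.02 offset units now [-0.043 -0.083  5.006] twist to go 0.0009
```

View pics/wrist8.png

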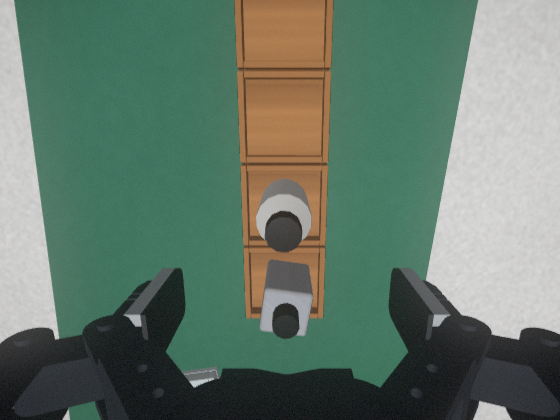

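```bash
python3 - <<'E'
from h import *
W=np.load('w8.npy'); np.set_printoptions(precision=4,suppress=True)
print(ray('wrist',[(283.5,232)],.101,W),ray('wrist',[(285.5,320)],.087,W))
E
python3 - <<'E'
import cv2
a=cv2.imread('pics/wrist8.png')[165:345,235:335]
cv2.imwrite('pics/z8.png',cv2.resize(a,None,fx=3.3,fy=3.3,interpolation=cv2.INTER_CUBIC))
E
```

```text
[[ 0.4899 -0.1642  0.101 ]] [[ 0.4844 -0.0934  0.087 ]]
```

View pics/z8.png

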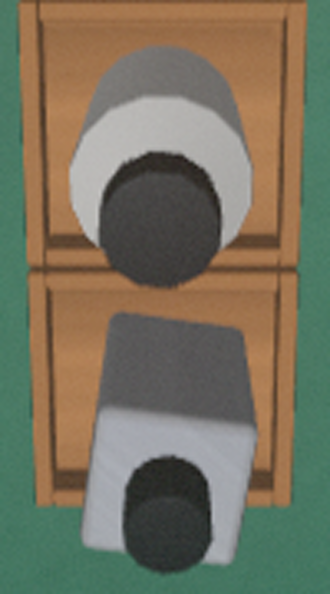

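Request:
apply_moves:
  moves:
    - {"gripper": 0,"offset": [-0.04,-0.06,0.8],"twist": 0}
    - {"gripper": 0,"offset": [0,0,1],"twist": 0}
    - {"gripper": 0,"offset": [0,0,1],"twist": 0}
    - {"gripper": 0,"offset": [0,0,1],"twist": 0}
    - {"gripper": 0,"offset": [0,0,0.8],"twist": 0}
    - {"gripper": 0,"offset": [0,0,0.4],"twist": 0}
    - {"gripper": 0,"offset": [0,0,0],"twist": 0}
    - {"gripper": 1,"offset": [0,0,0],"twist": 0}
    - {"gripper": 1,"offset": [0,0,0],"twist": 0}
    - {"gripper": 1,"offset": [0,0,0],"twist": 0}
    - {"gripper": 1,"offset": [0,0,0],"twist": 0}
    - {"gripper": 1,"offset": [0,0,0],"twist": 0}
    - {"gripper": 1,"offset": [0,0,0],"twist": 0}
    - {"gripper": 1,"offset": [0,0,0],"twist": 0}
  newtons: 30

```text
clock: 27.6
tool_pos: [0.4912, -0.1636, 0.048]
tcp_rot: [0.728, -0.685, 0.001, -0.0]
ft_force: [-0.6, 0.6, 6.0]
gripper_width: 0.0386
```

Run:
```python
from h import *
W=np.load('w8.npy'); np.set_printoptions(precision=4,suppress=True)
f=lambda p:[((x+.5)/3.3-.5+235,(y+.5)/3.3-.5+165) for x,y in p]
P=ray('wrist',f([(107,407),(256,428),(233,563),(82,547)]),.069,W)[:,:2]; print(P,P.mean(0))
e=P[[1,2,0,3]]-P[[0,3,3,2][:4]] if 0 else None
for a,b in((0,1),(3,2),(1,2),(0,3)):
    d=P[b]-P[a]; print(np.degrees(np.arctan2(d[1],d[0]))%90, np.hypot(*d))
print(ray('wrist',[(285.3,326.5)],.087,W))
plan((.5612,.1379),.175,192.5)
```

```text
[[ 0.4992 -0.1083]
 [ 0.4648 -0.1051]
 [ 0.4674 -0.0692]
 [ 0.5034 -0.0714]] [ 0.4837 -0.0885]
84.63945235747735 0.03453238578816247
86.5495838468346 0.036108824076319754
85.96626210201872 0.03600602488932485
83.52655890273826 0.037206965591278424
[[ 0.4842 -0.0881  0.087 ]]
tool [ 0.4912 -0.1636  0.048 ] heading -176.54 tilt 0.07 offset units now [-11.865  -3.528  -5.08 ] twist to go -0.0502
```

Request:
apply_moves:
  moves:
    - {"gripper": 1,"offset": [0,0,-0.4],"twist": 0}
    - {"gripper": 1,"offset": [0,0,-0.8],"twist": 0}
    - {"gripper": 1,"offset": [0,0,-1],"twist": 0}
    - {"gripper": 1,"offset": [0,0,-1],"twist": 0}
    - {"gripper": 1,"offset": [0,0,-1],"twist": 0}
    - {"gripper": 1,"offset": [0,0,-0.8],"twist": -0.025}
    - {"gripper": 1,"offset": [0,0,0],"twist": -0.025}
    - {"gripper": 1,"offset": [-0.5,-0.24,0],"twist": 0}
    - {"gripper": 1,"offset": [-1,-0.48,0],"twist": 0}
    - {"gripper": 1,"offset": [-1,-0.48,0],"twist": 0}
    - {"gripper": 1,"offset": [-1,-0.48,0],"twist": 0}
    - {"gripper": 1,"offset": [-1,-0.48,0],"twist": 0}
    - {"gripper": 1,"offset": [-1,-0.48,0],"twist": 0}
    - {"gripper": 1,"offset": [-1,-0.48,0],"twist": 0}
    - {"gripper": 1,"offset": [-1,-0.48,0],"twist": 0}
    - {"gripper": 1,"offset": [-1,-0.48,0],"twist": 0}
    - {"gripper": 1,"offset": [-1,-0.48,0],"twist": 0}
    - {"gripper": 1,"offset": [-1,-0.48,0],"twist": 0}
    - {"gripper": 1,"offset": [-0.67,-0.3,0],"twist": 0}
    - {"gripper": 1,"offset": [0,0,0],"twist": 0}

```text
clock: 30.1
tool_pos: [0.5607, 0.1392, 0.1718]
tcp_rot: [0.78, -0.626, -0.0, 0.0]
ft_force: [-0.6, -0.5, -0.6]
gripper_width: 0.0395
```

Request:
apply_moves:
  moves:
    - {"gripper": 1,"offset": [0,0,0],"twist": 0}

```text
clock: 30.22
tool_pos: [0.5606, 0.1377, 0.1722]
tcp_rot: [0.779, -0.626, -0.0, 0.0]
ft_force: [-0.1, -0.9, -0.6]
gripper_width: 0.0391
```

Run:
```python
from h import *
plan((.5612,.1379),.046,192.5)
im=manip.camera('wrist')
cv2.imwrite('pics/wrist9.png',im[:,:,::-1])
```

```text
tool [0.5606 0.1377 0.1722] heading -167.58 tilt 0.04 offset units now [-5.000e-03 -2.700e-02  5.047e+00] twist to go -0.0005
```

View pics/wrist9.png

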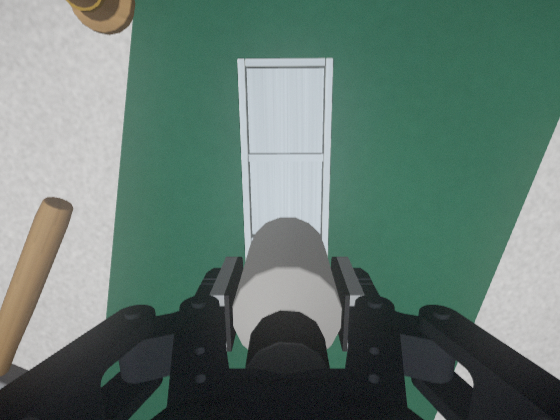

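The bottle is over compartment 3, with the free compartment 4 beyond it and the divider between them at row 156. Lowering it now.

Request:
apply_moves:
  moves:
    - {"gripper": 1,"offset": [0,-0.03,0.6],"twist": 0}
    - {"gripper": 1,"offset": [0,0,1],"twist": 0}
    - {"gripper": 1,"offset": [0,0,1],"twist": 0}
    - {"gripper": 1,"offset": [0,0,1],"twist": 0}
    - {"gripper": 1,"offset": [0,0,0.7],"twist": 0}
    - {"gripper": 1,"offset": [0,0,0.4],"twist": 0}
    - {"gripper": 1,"offset": [0,0,0.2],"twist": 0}
    - {"gripper": 1,"offset": [0,0,0.1],"twist": 0}
    - {"gripper": 1,"offset": [0,0,0.06],"twist": 0}
    - {"gripper": 1,"offset": [0,0,0],"twist": 0}
    - {"gripper": 1,"offset": [0,0,0],"twist": 0}

```text
clock: 31.65
tool_pos: [0.5619, 0.1382, 0.0461]
tcp_rot: [0.78, -0.626, 0.0, -0.0]
ft_force: [0.5, -0.0, -0.6]
gripper_width: 0.0391
```

Request:
apply_moves:
  moves:
    - {"gripper": 1,"offset": [0,0,0.04],"twist": 0}
    - {"gripper": 1,"offset": [0,0,0],"twist": 0}
    - {"gripper": 1,"offset": [0,0,0],"twist": 0}

```text
clock: 32.02
tool_pos: [0.5619, 0.1383, 0.0451]
tcp_rot: [0.78, -0.626, 0.0, -0.0]
ft_force: [-1.0, 1.3, 1.3]
gripper_width: 0.0392
```

Request:
apply_moves:
  moves:
    - {"gripper": 1,"offset": [0,0,0.03],"twist": 0}
    - {"gripper": 1,"offset": [0,0,0],"twist": 0}
    - {"gripper": 1,"offset": [0,0,0],"twist": 0}

```text
clock: 32.4
tool_pos: [0.5619, 0.1383, 0.045]
tcp_rot: [0.78, -0.626, 0.0, -0.0]
ft_force: [-2.9, 0.9, 6.7]
gripper_width: 0.0391
```

Request:
apply_moves:
  moves:
    - {"gripper": 0.6,"offset": [0,0,0],"twist": 0}
    - {"gripper": 0.3,"offset": [0,0,0],"twist": 0}
    - {"gripper": 0,"offset": [0,0,0],"twist": 0}
    - {"gripper": 0,"offset": [0,0,0],"twist": 0}
    - {"gripper": 0,"offset": [0,0,0],"twist": 0}
    - {"gripper": 0,"offset": [0,0,-0.3],"twist": 0}
    - {"gripper": 0,"offset": [0,0,-0.8],"twist": 0}
    - {"gripper": 0,"offset": [0,0,-1],"twist": 0}
    - {"gripper": 0,"offset": [0,0,-1],"twist": 0}
    - {"gripper": 0,"offset": [0,0,-1],"twist": 0}
    - {"gripper": 0,"offset": [0,0,-1],"twist": 0}
    - {"gripper": 0,"offset": [0,0,0],"twist": 0}

```text
clock: 33.9
tool_pos: [0.563, 0.1386, 0.1745]
tcp_rot: [0.78, -0.626, 0.001, -0.002]
ft_force: [-1.2, 0.6, -1.1]
gripper_width: 0.0856
```

Run:
```python
from h import *
plan((.485,-.0883),.175,175.5)
```

```text
tool [0.563  0.1386 0.1745] heading -167.55 tilt 0.31 offset units now [ 8.189  5.002 -0.054] twist to go 0.0942
```

Request:
apply_moves:
  moves:
    - {"gripper": 0,"offset": [0.6,0.37,0],"twist": 0}
    - {"gripper": 0,"offset": [1,0.61,0],"twist": 0}
    - {"gripper": 0,"offset": [1,0.61,0],"twist": 0}
    - {"gripper": 0,"offset": [1,0.61,0],"twist": 0}
    - {"gripper": 0,"offset": [1,0.61,0],"twist": 0}
    - {"gripper": 0,"offset": [1,0.61,0],"twist": 0}
    - {"gripper": 0,"offset": [1,0.61,0],"twist": 0}
    - {"gripper": 0,"offset": [1,0.61,0],"twist": 0}
    - {"gripper": 0,"offset": [0.6,0.36,0],"twist": 0}
    - {"gripper": 0,"offset": [0,0,0],"twist": 0.047}
    - {"gripper": 0,"offset": [0,0,0],"twist": 0.047}
    - {"gripper": 0,"offset": [0,0,0],"twist": 0}
    - {"gripper": 0,"offset": [0,0,0],"twist": 0}

```text
clock: 35.52
tool_pos: [0.4836, -0.089, 0.1713]
tcp_rot: [-0.68, 0.733, 0.0, -0.0]
ft_force: [-0.6, 0.3, -0.4]
gripper_width: 0.0857
```

Run:
```python
from h import *
plan((.485,-.0883),.047,175.5)
np.save('w10.npy',wristT());im=manip.camera('wrist')[:,:,::-1]
cv2.imwrite('pics/wrist10.png',im)
cv2.imwrite('pics/z10.png',cv2.resize(im[140:290,210:370],None,fx=4,fy=4,interpolation=cv2.INTER_CUBIC))
```

```text
tool [ 0.4836 -0.089   0.1713] heading 175.69 tilt 0.02 offset units now [-0.032 -0.055  4.973] twist to go 0.001
```

View pics/z10.png

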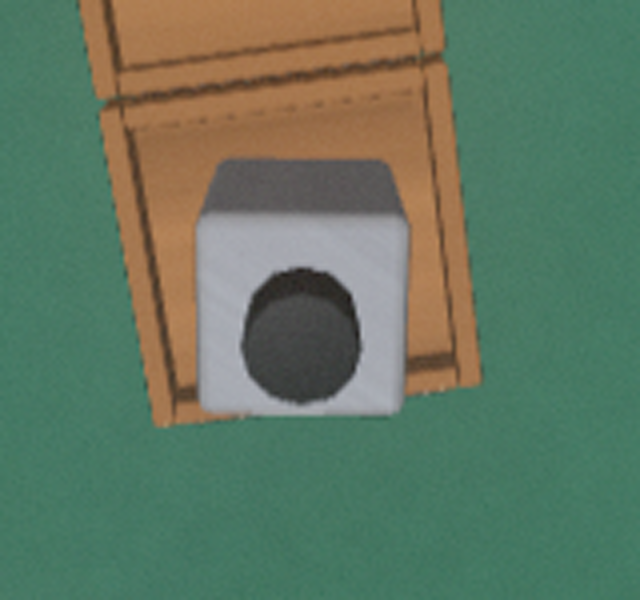

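Run:
```python
from h import *
W=np.load('w10.npy')
a=ray('wrist',[(285.4,218)],.069,W);b=ray('wrist',[(284.9,226.6)],.087,W);print(a,b)
T=tool();print(T[:3,:3].T@(((a+b)/2)[0]-T[:3,3])/.025)
```

```text
[[ 0.48378729 -0.0885212   0.069     ]] [[ 0.48413664 -0.08790701  0.087     ]]
[-0.032051   -0.01231711  3.73504197]
```

The can is square to the jaws, with its body-top centre at (285,218) in the full image, and it is centred to within 1 mm. Grasping it.

Request:
apply_moves:
  moves:
    - {"gripper": 0,"offset": [-0.03,-0.03,0.8],"twist": 0}
    - {"gripper": 0,"offset": [0,0,1],"twist": 0}
    - {"gripper": 0,"offset": [0,0,1],"twist": 0}
    - {"gripper": 0,"offset": [0,0,1],"twist": 0}
    - {"gripper": 0,"offset": [0,0,0.8],"twist": 0}
    - {"gripper": 0,"offset": [0,0,0.4],"twist": 0}
    - {"gripper": 0,"offset": [0,0,0],"twist": 0}
    - {"gripper": 1,"offset": [0,0,0],"twist": 0}
    - {"gripper": 1,"offset": [0,0,0],"twist": 0}
    - {"gripper": 1,"offset": [0,0,0],"twist": 0}
    - {"gripper": 1,"offset": [0,0,0],"twist": 0}
    - {"gripper": 1,"offset": [0,0,0],"twist": 0}
    - {"gripper": 1,"offset": [0,0,0],"twist": 0}
    - {"gripper": 1,"offset": [0,0,0],"twist": 0}
  newtons: 30

```text
clock: 37.33
tool_pos: [0.4851, -0.0883, 0.0472]
tcp_rot: [-0.679, 0.734, -0.0, 0.0]
ft_force: [-2.4, 0.4, 5.5]
gripper_width: 0.0377
```

Run:
```python
from h import *
plan((.5773,.0667),.172,192.5)
```

```text
tool [ 0.4851 -0.0883  0.0472] heading 175.54 tilt 0.07 offset units now [-6.469 -3.202 -4.989] twist to go -0.0942
```

Request:
apply_moves:
  moves:
    - {"gripper": 1,"offset": [0,0,-0.4],"twist": 0}
    - {"gripper": 1,"offset": [0,0,-0.8],"twist": 0}
    - {"gripper": 1,"offset": [0,0,-1],"twist": 0}
    - {"gripper": 1,"offset": [0,0,-1],"twist": 0}
    - {"gripper": 1,"offset": [0,0,-1],"twist": 0}
    - {"gripper": 1,"offset": [0,0,-0.8],"twist": 0}
    - {"gripper": 1,"offset": [0,0,0],"twist": -0.03}
    - {"gripper": 1,"offset": [0,0,0],"twist": -0.04}
    - {"gripper": 1,"offset": [0,0,0],"twist": -0.024}
    - {"gripper": 1,"offset": [-0.4,-0.38,0],"twist": 0}
    - {"gripper": 1,"offset": [-1,-0.94,0],"twist": 0}
    - {"gripper": 1,"offset": [-1,-0.94,0],"twist": 0}
    - {"gripper": 1,"offset": [-1,-0.94,0],"twist": 0}
    - {"gripper": 1,"offset": [-1,-0.94,0],"twist": 0}
    - {"gripper": 1,"offset": [-0.6,-0.56,0],"twist": 0}
    - {"gripper": 1,"offset": [-0.25,-0.24,0],"twist": 0}
    - {"gripper": 1,"offset": [0,0,0],"twist": 0}
    - {"gripper": 1,"offset": [0,0,0],"twist": 0}

```text
clock: 39.58
tool_pos: [0.5765, 0.0658, 0.1717]
tcp_rot: [0.779, -0.627, 0.0, 0.0]
ft_force: [0.6, -0.2, 0.2]
gripper_width: 0.0377
```

Run:
```python
from h import *
plan((.5773,.0667),.046,192.5)
im=manip.camera('wrist')
cv2.imwrite('pics/wrist11.png',im[:,:,::-1])
im=manip.camera('scene')
cv2.imwrite('pics/scene11.png',im[:,:,::-1])
```

```text
tool [0.5765 0.0658 0.1717] heading -167.61 tilt 0.0 offset units now [-0.03  -0.038  5.028] twist to go -0.0006
```

View pics/wrist11.png

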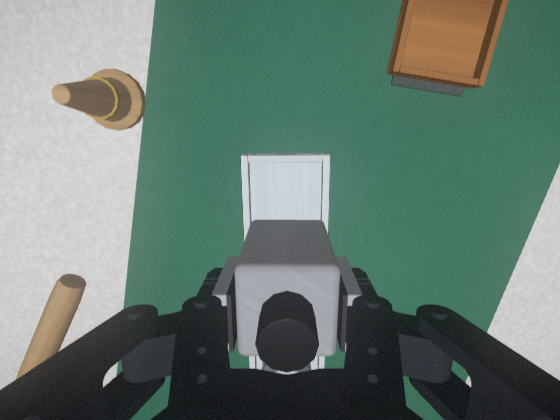

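View pics/scene11.png

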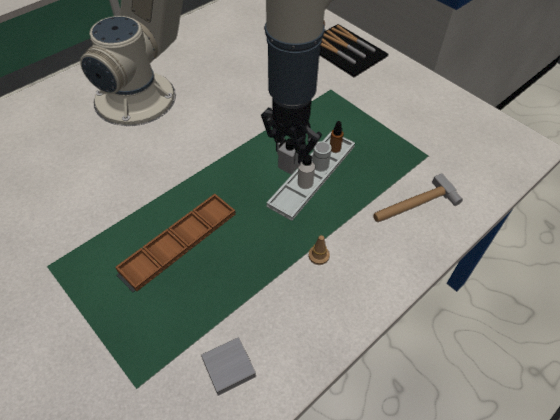

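The can is held square over the last free compartment, its end wall at row 155. The other three stand upright in the rack. Contact should come at a TCP height of about 0.0442.

Request:
apply_moves:
  moves:
    - {"gripper": 1,"offset": [-0.03,-0.04,0.6],"twist": 0}
    - {"gripper": 1,"offset": [0,0,1],"twist": 0}
    - {"gripper": 1,"offset": [0,0,1],"twist": 0}
    - {"gripper": 1,"offset": [0,0,1],"twist": 0}
    - {"gripper": 1,"offset": [0,0,0.7],"twist": 0}
    - {"gripper": 1,"offset": [0,0,0.4],"twist": 0}
    - {"gripper": 1,"offset": [0,0,0.2],"twist": 0}
    - {"gripper": 1,"offset": [0,0,0.1],"twist": 0}
    - {"gripper": 1,"offset": [0,0,0.06],"twist": 0}
    - {"gripper": 1,"offset": [0,0,0],"twist": 0}
    - {"gripper": 1,"offset": [0,0,0],"twist": 0}

```text
clock: 41.05
tool_pos: [0.5779, 0.0675, 0.0454]
tcp_rot: [0.78, -0.626, 0.0, -0.0]
ft_force: [-0.7, 1.1, -0.4]
gripper_width: 0.0376
```

Request:
apply_moves:
  moves:
    - {"gripper": 1,"offset": [0,0,0.05],"twist": 0}
    - {"gripper": 1,"offset": [0,0,0],"twist": 0}
    - {"gripper": 1,"offset": [0,0,0],"twist": 0}

```text
clock: 41.42
tool_pos: [0.578, 0.0675, 0.0442]
tcp_rot: [0.78, -0.626, 0.0, -0.0]
ft_force: [-1.1, -0.4, 3.7]
gripper_width: 0.0376
```

Contact confirmed. Releasing, lifting and backing away so I can check.

Request:
apply_moves:
  moves:
    - {"gripper": 0.6,"offset": [0,0,0],"twist": 0}
    - {"gripper": 0.3,"offset": [0,0,0],"twist": 0}
    - {"gripper": 0,"offset": [0,0,0],"twist": 0}
    - {"gripper": 0,"offset": [0,0,0],"twist": 0}
    - {"gripper": 0,"offset": [0,0,0],"twist": 0}
    - {"gripper": 0,"offset": [0,0,-0.3],"twist": 0}
    - {"gripper": 0,"offset": [0,0,-0.8],"twist": 0}
    - {"gripper": 0,"offset": [0,0,-1],"twist": 0}
    - {"gripper": 0,"offset": [0,0,-1],"twist": 0}
    - {"gripper": 0,"offset": [0,0,-1],"twist": 0}
    - {"gripper": 0,"offset": [0,0,-1],"twist": 0}
    - {"gripper": 0,"offset": [0.7,0.5,-1],"twist": 0}
    - {"gripper": 0,"offset": [1,0.5,-0.5],"twist": 0}
    - {"gripper": 0,"offset": [1,0.5,0],"twist": 0}
    - {"gripper": 0,"offset": [1,0.5,0],"twist": 0}
    - {"gripper": 0,"offset": [1,0.5,0],"twist": 0}
    - {"gripper": 0,"offset": [1,0.5,0],"twist": 0}
    - {"gripper": 0,"offset": [1,0.5,0],"twist": 0}
    - {"gripper": 0,"offset": [0.7,0.5,0],"twist": 0}
    - {"gripper": 0,"offset": [0,0,0],"twist": 0}

```text
clock: 43.92
tool_pos: [0.5194, -0.1358, 0.2092]
tcp_rot: [0.779, -0.627, 0.0, -0.0]
ft_force: [-0.2, 0.4, 0.3]
gripper_width: 0.0852
```

Run:
```python
from h import *
im=manip.camera('top')[:,:,::-1]; cv2.imwrite('pics/top12.png',im)
cv2.imwrite('pics/topz12.png',cv2.resize(im[190:285,125:285],None,fx=5,fy=5,interpolation=cv2.INTER_CUBIC))
im=manip.camera('scene')[:,:,::-1]
cv2.imwrite('pics/scene12.png',cv2.resize(im[90:270,210:410],None,fx=3,fy=3,interpolation=cv2.INTER_CUBIC))
print(manip.observe()['ft_force'],manip.observe()['clock'])
```

```text
[0.23282718 0.47302005 0.05389984] 44.025
```

View pics/topz12.png

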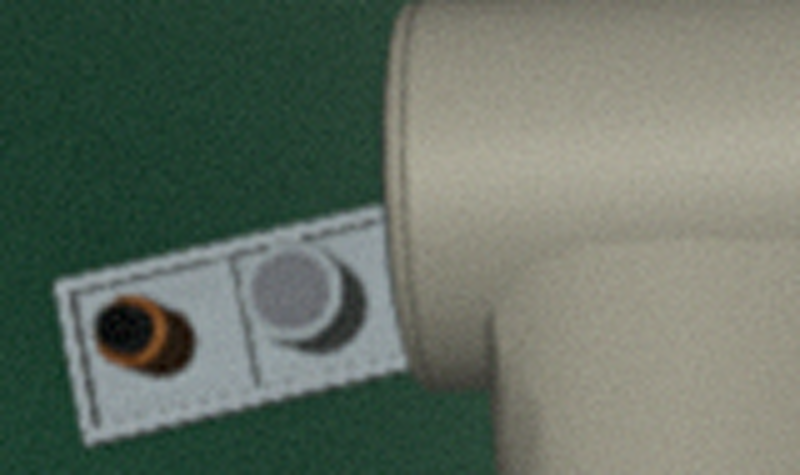

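View pics/scene12.png

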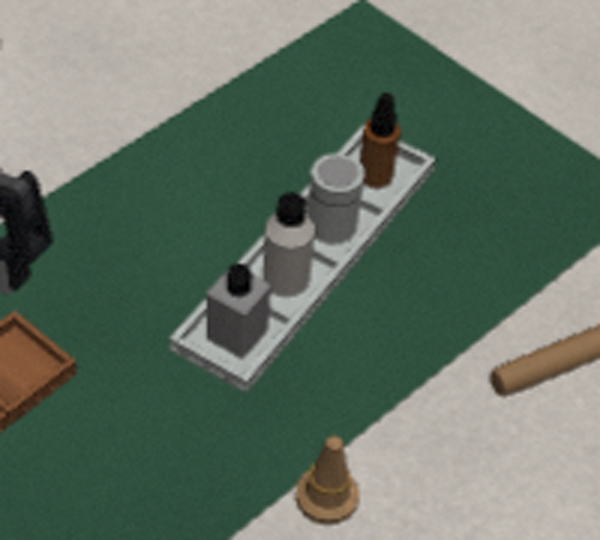

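View pics/top12.png

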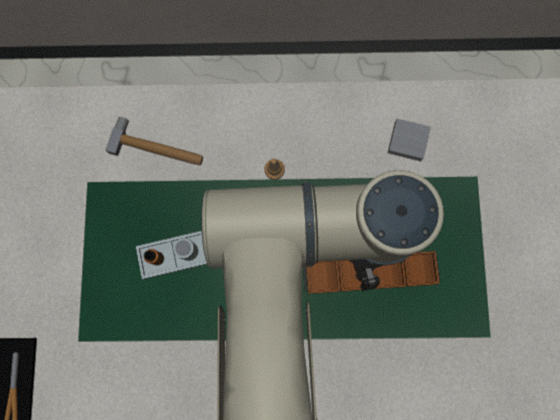

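The four stand upright in the order can, bottle, tin, dropper (near end to far end in the scene view), and the cone is unmoved. The arm hides half the rack from the top camera, so I'll retract it to check the centring.

Request:
apply_moves:
  moves:
    - {"gripper": 0,"offset": [0.75,0.98,0],"twist": 0}
    - {"gripper": 0,"offset": [0.75,0.98,0],"twist": 0}
    - {"gripper": 0,"offset": [0.75,0.98,0],"twist": 0}
    - {"gripper": 0,"offset": [0.75,0.98,0],"twist": 0}
    - {"gripper": 0,"offset": [0.75,0.98,0],"twist": 0}
    - {"gripper": 0,"offset": [0.75,0.98,0],"twist": 0}
    - {"gripper": 0,"offset": [0.75,0.98,0],"twist": 0}
    - {"gripper": 0,"offset": [0.75,0.98,0],"twist": 0}
    - {"gripper": 0,"offset": [0.75,0.98,0],"twist": 0}
    - {"gripper": 0,"offset": [0.75,0.98,0],"twist": 0}
    - {"gripper": 0,"offset": [0.75,0.8,0],"twist": 0}
    - {"gripper": 0,"offset": [0,0,0],"twist": 0}
    - {"gripper": 0,"offset": [0,0,0],"twist": 0}

```text
clock: 45.65
tool_pos: [0.3062, -0.3928, 0.2088]
tcp_rot: [0.78, -0.626, 0.0, -0.0]
ft_force: [0.3, 0.5, -0.8]
gripper_width: 0.0856
```

Run:
```python
from h import *
im=manip.camera('top')[:,:,::-1]; cv2.imwrite('pics/top13.png',im)
cv2.imwrite('pics/topz13.png',cv2.resize(im[190:285,125:285],None,fx=5,fy=5,interpolation=cv2.INTER_CUBIC))
```

```text
(no output)
```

View pics/topz13.png

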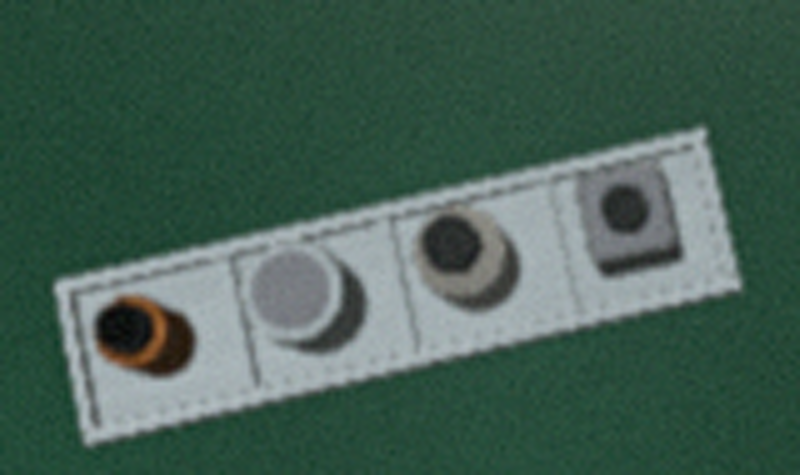

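Left to right the zoomed view shows dropper (shoulder about (132,330)), tin top (295,292), bottle cap (451,243) and can cap (625,209). I'll convert these to the rack frame.

Run:
```python
from h import *
np.set_printoptions(precision=4,suppress=True)
f=lambda p:[((x+.5)/5-.5+125,(y+.5)/5-.5+190) for x,y in p]
a=np.radians(12.6);v=np.array([-np.sin(a),np.cos(a)]);u=np.array([np.cos(a),np.sin(a)])
for c in (np.array([.5543,.1718]),np.array([.5533,.173])):
  for n,p,z in(('drop',(132,331),.064),('tin',(295,292),.072),('bottle',(451,243),.098),('can',(625,209),.084)):
    w=ray('top',f([p]),z)[0,:2]-c; print(n,'rack x,y mm',(1e3*w@u).round(1),(1e3*w@v).round(1))
print(manip.observe()['qvel'].round(4),manip.observe()['ft_force'])
```

```text
drop rack x,y mm 0.5 108.8
tin rack x,y mm -0.5 36.4
bottle rack x,y mm 0.5 -35.2
can rack x,y mm -0.1 -108.2
drop rack x,y mm 1.2 107.4
tin rack x,y mm 0.3 35.0
bottle rack x,y mm 1.3 -36.6
can rack x,y mm 0.6 -109.6
[ 0.0031 -0.0025 -0.0035  0.0016 -0.001   0.001 ] [ 0.879   0.0499 -0.2944]
```

All four are within 2 mm of their compartment centres. Handing the job in.

```bash
python3 -c "
from cell import manip
print(manip.close_job())"
```

```text
the job is handed in; nothing more can be done
None
```

I moved all four containers into the rack in reverse order and handed the job in at about 46 s of the 120 s allowed. The wells held, left to right, can, bottle, tin and dropper; the rack now holds dropper, tin, bottle and can. I lowered each container until the wrist force showed it on the compartment floor, then released it.

- **Centring:** the last top-camera check put all four within about 2 mm of their compartment centres.
- **Upright and clear:** all four looked upright in the last scene view, and the gripper was open and well away from everything.
- **Ring cone:** it looked unmoved in the last pictures; I did not measure its position again.
- **Disagreement:** the wrist and top cameras differed by 2–3 mm on the rack's position, so I aimed at the average. No check failed.

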